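# Swap two misfiled cartons in the prep stand

### The arm

A 6-joint arm with a two-finger parallel gripper is mounted at the origin on a cart in front of the work surface, level with it; the furniture and walls round the work are solid. World frame = base frame: x ahead of the robot, y to its left, z up, the work surface at z = 0. Lengths are in m, angles in rad, forces in N, time in s.
With the tool pointing down it reaches from about 0.275 to 0.725 m from the base axis. Payload 5.6 kg.
Tool frame: the origin (TCP) lies midway between the tips of the shut fingers; the grasp point (between the pads) lies 19 mm behind it; z points along the fingers, y is the direction in which the jaws open and shut (so a half turn about z gives the same grasp; the last joint's range is limited). The gripper opens to 85 mm and grips with 20 to 120 N. Pads are 22 mm wide; open, the fingers measure 114 mm over their backs; the gripper's body (76 mm by 85 mm) begins 54 mm behind the grasp point. The pads swing forward as they close: fully open they stand 13 mm farther back than shut.
Start: joints at [-0.926, 0.255, 0.108, 0, -1.424, -0.285], TCP at [0.194, -0.515, 0.231] pointing down, gripper open.
Joint ranges: [-2.95, 2.95], [-1.21, 1.97], [-1.09, 1.5], [-2.87, 1.71], [-2.94, -0.07], [-3.05, 3.05]. Speed limits (rad/s): [2.57, 2.57, 3.14, 3.14, 3.14, 3.14].

### API

Orientations are given as a unit quaternion [w, x, y, z].
In Python, from plant import robot gives the robot as it stands. The module is installed in compiled form; this text tells all that it offers.
- The arm moves only by the tool send_rows, never from a script. Its argument "targets" is one flat list of numbers, 7 for each row, row after row: the shift along the tool's x, y, z in m, then the turn, a rotation vector about the tool's x, y, z in degrees, then the finger opening in m, from 0 to 0.0854. A call has 1 to 10 rows; each row is the pose to reach, as a shift and turn from the pose measured when the call began, along the tool's axes at that moment; what a row does not reach only later rows make up. A row lasts 1/12 s, in which the tool goes at most 41.7 mm and 7.16 degrees, less where a joint would pass 70% of its speed; a pose out of reach is approached as far as the arm can. A call with a gripper value outside its range is refused whole. The fingers move at their own pace and stop on an object; "force" is the grip in N (left out, the last holds). Time passes only in rows, so rows that repeat a pose let the fingers close. It gives the time, the measured TCP pose, the force and the opening at its end, in the units of the state.
- robot.read_state(): the state, without advancing time (a new reading comes with each control period).
- robot.capture(name): name is "side" or "top" or "wrist"; returns a dict with "image" (400x640x3 uint8, red, green, blue), "z_map" (400x640 float32, m along the optical axis (not along the pixel's ray), 0 where there is no reading), "mtx" (3x3 intrinsics, pixels), "rvec" (rotation vector, rad) and "tvec" (3), from world to camera coordinates, as OpenCV has them; the wrist camera has in their place "tool_from_camera" (4x4, takes a point from camera to tool coordinates, whose origin is the TCP and whose axes are the flange's). Camera axes: x right, y down, z forward; pixel columns grow to the right and rows downward; lengths in m; the calibration is good to about 2 mm. A picture is of the moment at which its call begins: read the wrist's pose just before it.
- robot.job_done(): hands the job in, once; it reports no verdict.
The state is a dict: "time": time; "joint_pos": joint angles; "dq": joint speeds; "effort": joint torques, N m; "ee_pos": TCP position; "tool_rot": TCP orientation; "ft_force": force on the tool from outside, world axes, zero at the start; "wrist_torque": the same for the moment, N m; "grip_width": finger opening in m.
Only numpy, scipy, OpenCV 4.12 (cv2) and the standard library are available. Lean on these libraries where they do the work, as an engineer would, in place of code of your own. Each camera call takes 0.05 s, during which the arm holds its last target.

### The job

In the three-bay steel stand the tall carton and the long low carton have been put back in each other's places. Swap them, so that each finally stands upright, right down inside the bay where the other one was, and let go. Keep the cartons upright on the way and do not disturb the tip rack in the third bay or the other things on the worktop.

Things in the scene. Friction and masses are not known exactly. Their poses are not given: they have to be found in the camera images.
- stand: Low steel stand fixed to the worktop, 156 (x) x 300 (y) mm; origin under its centre at worktop level, x roughly away from the robot, y along its row of three bays, z up. Deck top 22 mm above the worktop. The worktop (z = 0) is free except for the things listed here within x 0.34 to 0.70 and y -0.40 to 0.26 m; sinks lie beyond on both sides.
- bay0 (a point): Centre of the floor of the bay at the stand's -y end; axes as the stand. A bay is 136 mm (stand x) by 68 mm (stand y) inside, framed by a lip 4 mm thick and 16 mm high above the deck, open above that. Bays lie 98 mm apart.
- bay1 (a point): Centre of the floor of the middle bay (same size and axes). Wall cabinets overhang the back of the worktop: door handles from x = 0.55 m, underside 0.62 m above the worktop.
- bay2 (a point): Centre of the floor of the bay at the stand's +y end (same size and axes).
- long_carton_mid (a point): The long, low carton: closed box 55 (x) x 123 (y) x 54 (z) mm, printed with fruit pictures, stands in one of the three bays with its length along the bay's length, 0.04 to 0.11 kg. Site at its centre, 27 mm above its underside; z up. It fits a bay with 6 mm play all round, lengthwise only.
- tall_carton_mid (a point): The tall carton: closed box 46 (x) x 90 (y) x 92 (z) mm, printed with fruit pictures, stands in another bay with its 90 mm side along the bay's length; 0.06 to 0.17 kg. Site at its centre, 46 mm above its underside; z up.
- tip_rack_mid (a point): Small white plastic rack of four nose tips, 36 (x) x 90 (y) x 52 (z) mm, in the third bay, which is its right place: loose, leave it there. Site at its centre, 26 mm above its underside.
- pump_bottle_mid (a point): Bystander, loose: leave it. Soap bottle with a pump head, 67 x 75 mm, 196 mm high. Site half-way up on its vertical middle line; z up. 
- steel_beaker_mid (a point): Bystander, loose: leave it. Open steel beaker, 93 mm across, 112 mm high. Site half-way up on its vertical middle line; z up. 
- spray_bottle_mid (a point): Bystander, loose: leave it. Small dark bottle with a rounded cap, 36 x 42 mm, 106 mm high. Site half-way up on its vertical middle line; z up. 
- forceps_mid (a point): Bystander, loose: leave it. Forceps lying flat, 20 (x) x 161 (y) x 9 (z) mm. Site at the centre; y along its length.
- syringe_mid (a point): Bystander, loose: leave it. Syringe without needle lying flat, 35 (x) x 139 (y) x 22 (z) mm. Site at the centre; y along its length.

How it is judged:
At the end, for the whole second after the job is handed in: Each carton is in the bay where the other stood: long carton's centre within 20 mm, tall carton's within 32 mm of the bay centre (horizontally), down on the bay floor (7 mm), upright (0.1 rad), at rest, released; tip rack within 30 mm of its start (((horizontal distance between long_carton_mid and bay0 below 0.02 m and z of long_carton_mid in the frame of bay0 between 0.02 and 0.034 m and horizontal distance between tall_carton_mid and bay1 below 0.032 m and z of tall_carton_mid in the frame of bay1 between 0.039 and 0.053 m) or (horizontal distance between long_carton_mid and bay0 below 0.02 m and z of long_carton_mid in the frame of bay0 between 0.02 and 0.034 m and horizontal distance between tall_carton_mid and bay2 below 0.032 m and z of tall_carton_mid in the frame of bay2 between 0.039 and 0.053 m) or (horizontal distance between long_carton_mid and bay1 below 0.02 m and z of long_carton_mid in the frame of bay1 between 0.02 and 0.034 m and horizontal distance between tall_carton_mid and bay0 below 0.032 m and z of tall_carton_mid in the frame of bay0 between 0.039 and 0.053 m) or (horizontal distance between long_carton_mid and bay1 below 0.02 m and z of long_carton_mid in the frame of bay1 between 0.02 and 0.034 m and horizontal distance between tall_carton_mid and bay2 below 0.032 m and z of tall_carton_mid in the frame of bay2 between 0.039 and 0.053 m) or (horizontal distance between long_carton_mid and bay2 below 0.02 m and z of long_carton_mid in the frame of bay2 between 0.02 and 0.034 m and horizontal distance between tall_carton_mid and bay0 below 0.032 m and z of tall_carton_mid in the frame of bay0 between 0.039 and 0.053 m) or (horizontal distance between long_carton_mid and bay2 below 0.02 m and z of long_carton_mid in the frame of bay2 between 0.02 and 0.034 m and horizontal distance between tall_carton_mid and bay1 below 0.032 m and z of tall_carton_mid in the frame of bay1 between 0.039 and 0.053 m)) and distance of each of long_carton_mid, tall_carton_mid from where it was at the start of the episode above 0.06 m and angle between each of long_carton_mid, tall_carton_mid's own z axis and vertical below 0.1 rad and linear speed of each of long_carton, tall_carton below 0.02 m/s and contact force between each of long_carton, tall_carton and the fingers below 0.1 N and distance of tip_rack_mid from where it was at the start of the episode below 0.03 m); the robot touches nothing.
It fails at once if a bystander (pump bottle, beaker, dark bottle, forceps, syringe, tip rack) is pushed more than 3 cm (distance of any of pump_bottle_mid, steel_beaker_mid, spray_bottle_mid, forceps_mid, syringe_mid, tip_rack_mid from where it was at the start of the episode above 0.03 m).
It fails at once if a standing bystander is tipped over (angle between any of pump_bottle_mid, steel_beaker_mid, spray_bottle_mid, tip_rack_mid's own z axis and vertical above 0.5 rad).
It fails at once if a carton is tipped over (more than 40 degrees) (angle between any of long_carton_mid, tall_carton_mid's own z axis and vertical above 0.7 rad).
It also fails if it takes over 70 s, if anything falls off the work surface, if the arm or the gripper's body presses on something with over 40 N, if the wrist force passes 120 N, or if a joint passes its speed limit or range.

## Working session

There is one attempt and no reset: what is moved stays moved. The work goes in short steps, Python scripts to look and compute and a tool call to move; the robot and the scene stay as the last step left them, time stands still between calls to the robot, and variables do not carry over. Pictures are saved under pics/ and viewed, and the job is handed in when it is done.

Besides the shell and the picture viewer there is one more tool, called after "Request:" by a JSON object that holds its "op" and its "data", one argument or row to a line. send_rows: Moves the arm, as the interface text tells. Its arguments: {"type":"object","properties":{"targets":{"type":"array","items":{"type":"number"}},"force":{"type":"number"}},"required":["targets"]}

```bash
mkdir -p pics
cat > h.py <<'E'
import numpy as np, cv2, pickle
from plant import robot
def cap(name,tag):
    s=robot.read_state(); c=robot.capture(name)
    cv2.imwrite(f'pics/{tag}.png',c['image'][:,:,::-1])
    pickle.dump((s,c),open(f'{tag}.pkl','wb'))
    return s,c
def pts(c,s=None):
    K=c['mtx'];z=c['z_map'];v,u=np.mgrid[:z.shape[0],:z.shape[1]]
    P=np.stack([(u-K[0,2])/K[0,0]*z,(v-K[1,2])/K[1,1]*z,z],-1)
    if 'rvec' in c:
        R=cv2.Rodrigues(np.array(c['rvec'],float))[0]
        W=(P-np.array(c['tvec']).reshape(3))@R
    else:
        T=np.array(c['tool_from_camera']);from scipy.spatial.transform import Rotation as Ro
        q=s['tool_rot'];Rw=Ro.from_quat([q[1],q[2],q[3],q[0]]).as_matrix()
        W=(P@T[:3,:3].T+T[:3,3])@Rw.T+np.array(s['ee_pos'])
    W[z==0]=np.nan
    return W
E
python3 - <<'E'
from h import *
print(robot.read_state())
for n in('side','top'):
    s,c=cap(n,n+'0');print(c['mtx'],c['rvec'],c['tvec'])
    R=cv2.Rodrigues(np.array(c['rvec'],float))[0];print(-R.T@np.array(c['tvec']).reshape(3),R)
E
```

```text
{'time': 0.0, 'joint_pos': array([-9.26414622e-01,  2.55759279e-01,  1.06981731e-01, -4.58427199e-04,
       -1.42388665e+00, -2.84569154e-01]), 'dq': array([ 0.00052606,  0.00060861,  0.00015434, -0.00010877,  0.00063912,
        0.0017259 ]), 'effort': array([-1.05013610e-04, -3.86631238e+01,  2.37945235e+01,  5.36515877e+00,
       -5.95576828e-03, -1.21007085e-05]), 'ee_pos': array([ 0.19351169, -0.51430106,  0.23038277]), 'tool_rot': array([-2.15665613e-04, -1.78904060e-01,  9.83866055e-01,  9.36548209e-04]), 'ft_force': array([-0.02558066,  0.24372243, -0.87034948]), 'wrist_torque': array([ 0.00375817, -0.0165148 , -0.00758252]), 'grip_width': 0.08526277649056725}
[[400.47640745   0.         321.33170236]
 [  0.         400.47640745 189.98237177]
 [  0.           0.           1.        ]] [ 0.08367465 -2.69139944  1.50981907] [0.51299696 0.10842129 0.84876152]
[0.45092561 0.70346613 0.54508594] [[-0.99704741 -0.07386344 -0.02099178]
 [-0.02058792  0.52050085 -0.85361291]
 [ 0.07397703 -0.85066036 -0.52048472]]
[[519.29799178   0.         326.94255391]
 [  0.         519.29799178 200.01554286]
 [  0.           0.           1.        ]] [ 2.15208025 -2.17109142  0.10713769] [-0.03949794  0.53436087  1.21895302]
[ 0.39941914 -0.05481643  1.26901836] [[-0.00828312 -0.99992094 -0.00946064]
 [-0.99413138  0.00925493 -0.10778288]
 [ 0.10786191  0.00851234 -0.99412944]]
```

View pics/side0.png

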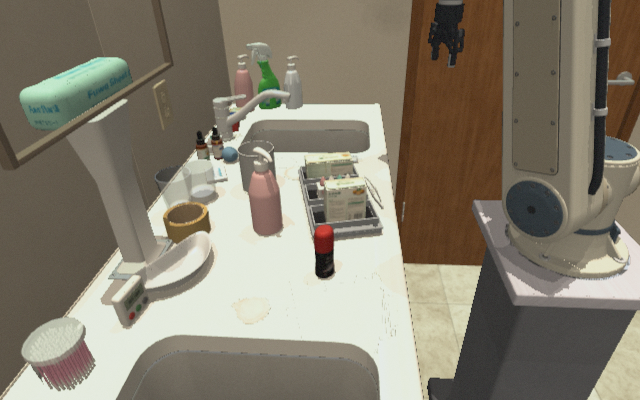

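View pics/top0.png

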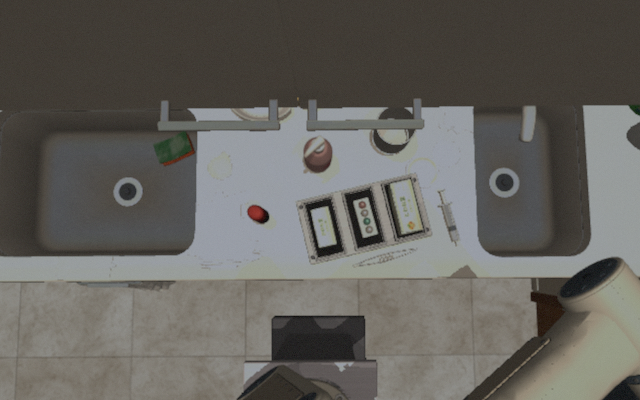

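Run:
```python
from h import *
s,c=pickle.load(open('top0.pkl','rb'));W=pts(c)
z=W[...,2]
def rep(n,m,mn=15):
    k,l,st,ce=cv2.connectedComponentsWithStats(m.astype('uint8'))
    for i in range(1,k):
        if st[i,4]<mn: continue
        Q=W[l==i];r=cv2.minAreaRect(Q[:,:2].astype('float32')*1000)
        print(n,ce[i].round(),st[i,4],Q.mean(0).round(4),'z',np.percentile(Q[:,2],[5,50,95]).round(3),'rect',np.round(r[0],1),np.round(r[1],1),round(r[2],1))
roi=np.zeros_like(z,bool);roi[100:276,190:480]=1
rep('hi100-130',roi&(z>.1)&(z<.13))
rep('55-85',roi&(z>.062)&(z<.09))
rep('>130',roi&(z>.13)&(z<.25))
rep('>90',roi&(z>.09)&(z<.25))
rep('deck',roi&(z>.018)&(z<.05),30)
rep('low',roi&(z>.005)&(z<.018),20)
im=c['image'][100:280,190:480,::-1]
cv2.imwrite('pics/topz.png',cv2.resize(im,None,fx=2.7,fy=2.7,interpolation=cv2.INTER_CUBIC))
```

```text
hi100-130 [382. 112.] 33 [ 0.7264 -0.1727  0.1088] z [0.101 0.109 0.114] rect [ 726.4 -173.1] [ 7.8 43.7] 42.1
hi100-130 [406. 111.] 34 [ 0.7298 -0.228   0.107 ] z [0.1   0.107 0.113] rect [ 730.5 -227.8] [33.2  6.9] 54.7
hi100-130 [395. 140.] 80 [ 0.6618 -0.2005  0.1103] z [0.101 0.111 0.115] rect [ 666.3 -202.1] [34.8 89. ] 0.1
hi100-130 [306. 145.] 45 [0.6494 0.001  0.1149] z [0.103 0.114 0.128] rect [ 6.511e+02 -2.000e-01] [13.2 41.2] 54.3
hi100-130 [320. 157.] 203 [ 0.6227 -0.0302  0.1151] z [0.102 0.115 0.129] rect [630.1 -30.6] [39.2 63.1] 44.7
hi100-130 [254. 213.] 158 [0.499  0.1193 0.104 ] z [0.101 0.104 0.107] rect [498.1 120.1] [31.9 32. ] 1.4
hi100-130 [323. 227.] 725 [ 0.4645 -0.0349  0.1116] z [0.107 0.112 0.116] rect [465.  -34.6] [87.3 42. ] 13.4
55-85 [396. 113.] 109 [ 0.7327 -0.2094  0.0762] z [0.064 0.076 0.089] rect [ 728.7 -203.5] [76.3 21.8] 88.8
55-85 [387. 143.] 95 [ 0.6604 -0.1869  0.0775] z [0.064 0.078 0.089] rect [ 664.6 -191.1] [80.4 26. ] 70.1
55-85 [317. 165.] 59 [ 0.6115 -0.0229  0.0771] z [0.064 0.078 0.088] rect [615.4 -22.6] [20.3 60.5] 1.4
55-85 [
[... 1811 characters left out ...]
196  0.0255] z [0.019 0.023 0.039] rect [ 489.7 -130.8] [156.  299.9] 13.0
deck [446. 207.] 31 [ 0.5156 -0.3314  0.0197] z [0.018 0.019 0.022] rect [ 515.2 -331.5] [14.6 23.4] 77.4
deck [450. 220.] 53 [ 0.4845 -0.3403  0.0201] z [0.018 0.02  0.023] rect [ 484.8 -338.6] [40.4 15.3] 15.6
deck [454. 235.] 39 [ 0.448  -0.3489  0.02  ] z [0.018 0.02  0.023] rect [ 447.5 -348.4] [27.7 14.4] 19.6
low [250. 115.] 69 [0.7504 0.1454 0.0101] z [0.005 0.01  0.017] rect [750.2 142.5] [77.  16.5] 74.7
low [281. 111.] 29 [0.7608 0.0692 0.0103] z [0.006 0.009 0.017] rect [759.6  68.3] [15.6 17.4] 87.5
low [448. 219.] 254 [ 0.4875 -0.3366  0.0142] z [0.009 0.015 0.018] rect [ 490.1 -337.1] [137.6  21.4] 15.9
```

View pics/topz.png

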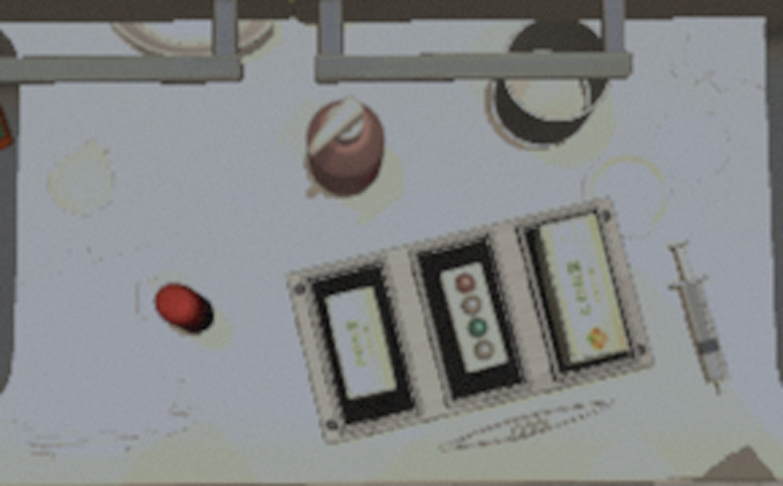

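```bash
cat >> h.py <<'E'
from scipy.spatial.transform import Rotation as Ro
def goal(x,y,z,yaw=None):
    "yaw: world angle (deg) of the tool y axis, tool straight down"
    s=robot.read_state();q=s['tool_rot'];R=Ro.from_quat([q[1],q[2],q[3],q[0]]);p=np.array(s['ee_pos'])
    d=R.inv().apply(np.array([x,y,z])-p)
    a=np.radians(yaw);yy=np.array([np.cos(a),np.sin(a),0]);zz=np.array([0,0,-1.]);xx=np.cross(yy,zz)
    T=Ro.from_matrix(np.stack([xx,yy,zz],1))
    r=np.degrees((R.inv()*T).as_rotvec())
    print('shift mm',(d*1000).round(1),'turn',r.round(2),'now',p.round(4),'w',round(s['grip_width'],4),'t',round(s['time'],2),'j',s['joint_pos'].round(2),'F',s['ft_force'].round(1))
E
python3 -c "
from h import *
goal(.466,-.035,.25,103)"
```

```text
shift mm [-423.8  352.8  -18.9] turn [ 0.1  -0.01  7.61] now [ 0.1935 -0.5144  0.2305] w 0.0856 t 0.1 j [-0.93  0.26  0.11 -0.   -1.42 -0.28] F [-0.   0.1  0.2]
```

Request:
{"op": "send_rows", "data": {
  "targets": [-0.03, 0.025, -0.019, 0, 0, 0, 0.085, -0.06, 0.05, -0.019, 0, 0, 2, 0.085, -0.09, 0.075, -0.019, 0, 0, 4, 0.085, -0.12, 0.1, -0.019, 0, 0, 6, 0.085, -0.15, 0.125, -0.019, 0, 0, 7.6, 0.085, -0.18, 0.15, -0.019, 0, 0, 7.6, 0.085, -0.21, 0.175, -0.019, 0, 0, 7.6, 0.085, -0.24, 0.2, -0.019, 0, 0, 7.6, 0.085, -0.27, 0.225, -0.019, 0, 0, 7.6, 0.085, -0.3, 0.25, -0.019, 0, 0, 7.6, 0.085]
}}

```text
time: 0.93
ee_pos: [0.3865, -0.1728, 0.2498]
tool_rot: [-0.0, -0.113, 0.994, 0.001]
ft_force: [1.1, -0.7, -0.6]
grip_width: 0.0852
```

```bash
python3 -c "
from h import *
goal(.466,-.035,.25,103)"
```

```text
shift mm [-108.4  116.4   -0. ] turn [ 0.11 -0.02  0.01] now [ 0.3865 -0.1728  0.2498] w 0.0852 t 0.93 j [-0.05 -0.   -0.15 -0.   -1.43 -1.29] F [ 1.1 -0.7 -0.6]
```

Request:
{"op": "send_rows", "data": {
  "targets": [-0.027, 0.029, 0, 0, 0, 0, 0.085, -0.054, 0.058, 0, 0, 0, 0, 0.085, -0.081, 0.087, 0, 0, 0, 0, 0.085, -0.108, 0.116, 0, 0, 0, 0, 0.085, -0.108, 0.116, 0, 0, 0, 0, 0.085, -0.108, 0.116, 0, 0, 0, 0, 0.085]
}}

```text
time: 1.43
ee_pos: [0.4659, -0.0338, 0.2491]
tool_rot: [-0.001, -0.115, 0.993, 0.001]
ft_force: [-1.0, -0.6, -0.5]
grip_width: 0.0852
```

Run:
```python
from h import *
s,c=cap('wrist','w1');W=pts(c,s);z=W[...,2]
print(s['ee_pos'],s['joint_pos'],c['tool_from_camera'])
for n,m in (('tall',(z>.1)&(z<.13)),('stand',(z>.03)&(z<.045)),('55-85',(z>.064)&(z<.09))):
    k,l,st,ce=cv2.connectedComponentsWithStats(m.astype('uint8'))
    for i in range(1,k):
        if st[i,4]<300: continue
        Q=W[l==i];r=cv2.minAreaRect(Q[:,:2].astype('float32')*1000)
        print(n,ce[i].round(),st[i,4],np.percentile(Q[:,2],[5,50,95]).round(4),np.round(r[0],1),np.round(r[1],1),round(r[2],1))
goal(.466,-.035,.057,103)
```

```text
[ 0.46593579 -0.03381052  0.24906176] [ 0.26254982  0.08672786 -0.05202725 -0.00227735 -1.43427406 -1.60259001] [[-1.11682983e-03 -9.57534524e-01 -2.88316474e-01  7.30344033e-02]
 [ 9.99998791e-01 -1.38125600e-03  7.13701238e-04 -8.12947854e-04]
 [-1.08163243e-03 -2.88315328e-01  9.57534909e-01 -1.42417599e-01]
 [ 0.00000000e+00  0.00000000e+00  0.00000000e+00  1.00000000e+00]]
tall [318. 186.] 3741 [0.1101 0.1123 0.1139] [465.5 -36.9] [87.  42.1] 12.7
tall [452. 250.] 725 [0.1008 0.1043 0.106 ] [499.8 116.9] [34.8 31.2] 40.5
tall [295. 326.] 1449 [0.1016 0.1147 0.1285] [625.4 -26.7] [37.3 64.1] 7.6
stand [171. 159.] 1038 [0.031  0.0367 0.0383] [ 512.2 -227.7] [143.   76.8] 13.2
stand [234. 171.] 1564 [0.0313 0.0369 0.0385] [ 489.8 -132.8] [142.6  76.3] 13.0
stand [317. 163.] 1184 [0.0328 0.0373 0.0386] [467.8 -37.5] [143.1  76.1] 13.0
stand [175. 169.] 528 [0.031  0.0383 0.0443] [ 505.  -203.6] [121.2  16.6] 19.6
55-85 [138. 179.] 5844 [0.0686 0.0771 0.0789] [ 512.  -226.3] [121.2  53.1] 12.6
55-85 [435. 232.] 369 [0.0664 0.0784 0.0889] [494.3 107.4] [19.5 35.1] 59.7
55-85 [298. 300.] 673 [0.0653 0.0778 0.0888] [619.  -26.9] [27.8 65.4] 5.8
55-85 [141. 298.] 467 [0.0655 0.0766 0.0885] [ 656.2 -214.7] [10.2 54.7] 14.5
shift mm [ -0.8  -0.6 192.4] turn [ 0.11 -0.1   0.11] now [ 0.4655 -0.0349  0.2494] w 0.0848 t 1.48 j [ 0.26  0.09 -0.05 -0.   -1.43 -1.6 ] F [ 0.3 -0.6  0.1]
```

View pics/w1.png

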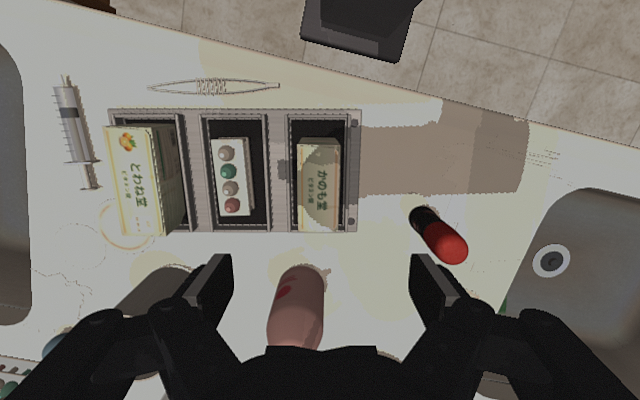

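Request:
{"op": "send_rows", "data": {
  "targets": [0, -0.001, 0.03, 0, 0, 0, 0.085, 0, -0.001, 0.06, 0, 0, 0, 0.085, 0, -0.001, 0.09, 0, 0, 0, 0.085, 0, -0.001, 0.12, 0, 0, 0, 0.085, 0, -0.001, 0.145, 0, 0, 0, 0.085, 0, -0.001, 0.165, 0, 0, 0, 0.085, 0, -0.001, 0.18, 0, 0, 0, 0.085, 0, -0.001, 0.192, 0, 0, 0, 0.085, 0, -0.001, 0.192, 0, 0, 0, 0.085, 0, -0.001, 0.192, 0, 0, 0, 0.085],
  "force": 25
}}

```text
time: 2.32
ee_pos: [0.4647, -0.0367, 0.0574]
tool_rot: [-0.002, -0.113, 0.994, 0.001]
ft_force: [-0.0, -0.0, 0.1]
grip_width: 0.0851
```

Request:
{"op": "send_rows", "data": {
  "targets": [0, 0, 0, 0, 0, 0, 0.04, 0, 0, 0, 0, 0, 0, 0.04, 0, 0, 0, 0, 0, 0, 0.04, 0, 0, 0, 0, 0, 0, 0.04, 0, 0, 0, 0, 0, 0, 0.04, 0, 0, 0, 0, 0, 0, 0.04, 0, 0, 0, 0, 0, 0, 0.04, 0, 0, 0, 0, 0, 0, 0.04, 0, 0, 0, 0, 0, 0, 0.04, 0, 0, 0, 0, 0, 0, 0.04],
  "force": 25
}}

```text
time: 3.15
ee_pos: [0.4652, -0.0367, 0.0583]
tool_rot: [-0.001, -0.114, 0.994, 0.0]
ft_force: [-1.4, -0.2, 6.5]
grip_width: 0.0451
```

```bash
python3 -c "
from h import *
goal(.466,-.036,.2,103)
goal(.41,.17,.2,103)"
```

```text
shift mm [  -0.7    0.7 -141.7] turn [ 0.07 -0.1   0.06] now [ 0.4652 -0.0367  0.0583] w 0.0451 t 3.15 j [ 0.26  0.23 -0.4  -0.   -0.95 -1.6 ] F [-1.4 -0.2  6.5]
shift mm [   7.3  214.  -141.4] turn [ 0.07 -0.1   0.06] now [ 0.4652 -0.0367  0.0583] w 0.0451 t 3.15 j [ 0.26  0.23 -0.4  -0.   -0.95 -1.6 ] F [-1.4 -0.2  6.5]
```

Request:
{"op": "send_rows", "data": {
  "targets": [0, 0, -0.008, 0, 0, 0, 0.03, 0, 0, -0.02, 0, 0, 0, 0.03, 0, 0, -0.035, 0, 0, 0, 0.03, 0, 0, -0.052, 0, 0, 0, 0.03, 0, 0, -0.07, 0, 0, 0, 0.03, 0, 0, -0.088, 0, 0, 0, 0.03, 0, 0, -0.105, 0, 0, 0, 0.03, 0, 0, -0.12, 0, 0, 0, 0.03, 0, 0, -0.132, 0, 0, 0, 0.03, 0, 0, -0.14, 0, 0, 0, 0.03]
}}

```text
time: 3.98
ee_pos: [0.4657, -0.0367, 0.2]
tool_rot: [-0.0, -0.114, 0.994, 0.001]
ft_force: [-0.4, -0.2, -1.7]
grip_width: 0.0453
```

```bash
python3 -c "
from h import *
goal(.41,.17,.2,103)
s,c=cap('side','s1')"
```

```text
shift mm [7.50e+00 2.14e+02 2.00e-01] turn [0.06 0.   0.07] now [ 0.4657 -0.0367  0.2   ] w 0.0453 t 3.98 j [ 0.26  0.1  -0.16 -0.   -1.31 -1.6 ] F [-0.4 -0.2 -1.7]
```

View pics/s1.png

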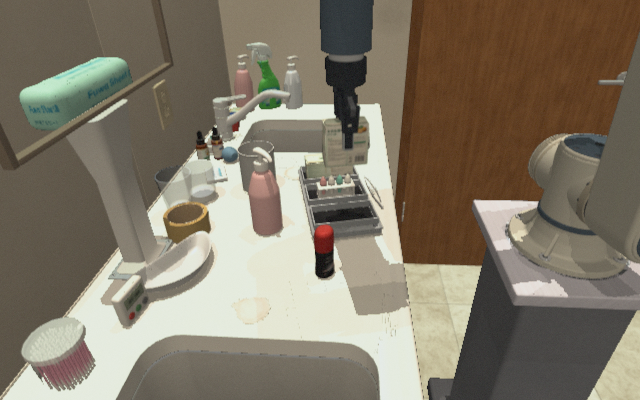

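Request:
{"op": "send_rows", "data": {
  "targets": [0, 0.01, 0, 0, 0, 0, 0.03, 0.001, 0.03, 0, 0, 0, 0, 0.03, 0.002, 0.056, 0, 0, 0, 0, 0.03, 0.003, 0.085, 0, 0, 0, 0, 0.03, 0.004, 0.115, 0, 0, 0, 0, 0.03, 0.005, 0.145, 0, 0, 0, 0, 0.03, 0.006, 0.172, 0, 0, 0, 0, 0.03, 0.007, 0.194, 0, 0, 0, 0, 0.03, 0.0075, 0.208, 0, 0, 0, 0, 0.03, 0.0075, 0.214, 0, 0, 0, 0, 0.03]
}}

```text
time: 4.87
ee_pos: [0.4094, 0.1717, 0.2003]
tool_rot: [0.0, -0.115, 0.993, 0.0]
ft_force: [-1.1, 0.1, -1.4]
grip_width: 0.045
```

```bash
python3 -c "
from h import *
s,c=cap('side','s2');W=pts(c)
goal(.41,.17,.038,103)
m=(W[...,0]>.35)&(W[...,0]<.47)&(W[...,1]>.12)&(W[...,1]<.25)&(W[...,2]>.08)&(W[...,2]<.4)
Q=W[m];print(len(Q),np.histogram(Q[:,2],20))"
```

```text
shift mm [ 1.000e-01 -1.800e+00  1.623e+02] turn [0.03 0.03 0.2 ] now [0.4096 0.1716 0.2003] w 0.0458 t 4.92 j [ 0.75  0.06 -0.21 -0.   -1.3  -2.09] F [ 0.4  0.8 -1.5]
7617 (array([323, 343, 359, 330, 404, 406, 304, 697, 197, 272, 268, 401, 337,
       153, 408, 457, 484, 611, 270, 593]), array([0.16519558, 0.17693494, 0.1886743 , 0.20041366, 0.21215302,
       0.22389239, 0.23563175, 0.24737111, 0.25911047, 0.27084983,
       0.28258919, 0.29432855, 0.30606791, 0.31780727, 0.32954663,
       0.34128599, 0.35302535, 0.36476471, 0.37650407, 0.38824343,
       0.39998279]))
```

View pics/s2.png

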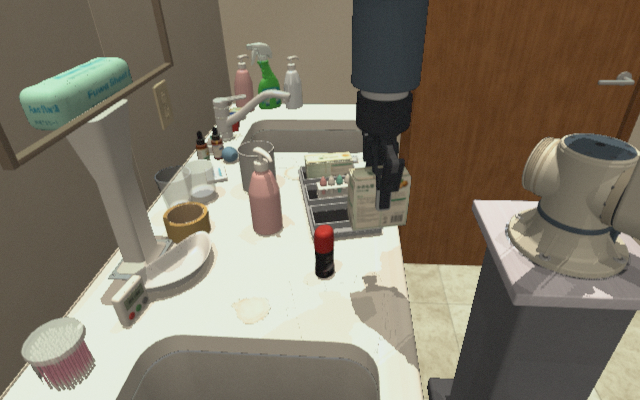

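Request:
{"op": "send_rows", "data": {
  "targets": [0, 0, 0.012, 0, 0, 0, 0.03, 0, 0, 0.035, 0, 0, 0, 0.03, 0, 0, 0.062, 0, 0, 0, 0.03, 0, 0, 0.09, 0, 0, 0, 0.03, 0, 0, 0.116, 0, 0, 0, 0.03, 0, 0, 0.135, 0, 0, 0, 0.03, 0, 0, 0.148, 0, 0, 0, 0.03, 0, 0, 0.156, 0, 0, 0, 0.03, 0, 0, 0.161, 0, 0, 0, 0.03, 0, 0, 0.163, 0, 0, 0, 0.03]
}}

```text
time: 5.75
ee_pos: [0.4097, 0.1713, 0.0369]
tool_rot: [-0.0, -0.115, 0.993, 0.0]
ft_force: [0.6, 0.0, -1.5]
grip_width: 0.0454
```

Request:
{"op": "send_rows", "data": {
  "targets": [0, 0, 0.0005, 0, 0, 0, 0.03, 0, 0, 0.0005, 0, 0, 0, 0.05, 0, 0, 0.0005, 0, 0, 0, 0.055, 0, 0, 0, 0, 0, 0, 0.065, 0, 0, 0, 0, 0, 0, 0.075, 0, 0, 0, 0, 0, 0, 0.085, 0, 0, 0, 0, 0, 0, 0.085]
}}

```text
time: 6.33
ee_pos: [0.4098, 0.1714, 0.0371]
tool_rot: [0.0, -0.115, 0.993, 0.0]
ft_force: [-0.5, 0.2, -0.2]
grip_width: 0.085
```

```bash
python3 -c "
from h import *
goal(.41,.17,.25,103)"
```

```text
shift mm [   0.    -1.4 -212.9] turn [0.02 0.02 0.17] now [0.4098 0.1714 0.0371] w 0.085 t 6.33 j [ 0.75  0.21 -0.49 -0.   -0.87 -2.09] F [-0.5  0.2 -0.2]
```

Request:
{"op": "send_rows", "data": {
  "targets": [0, 0, -0.01, 0, 0, 0, 0.085, 0, 0, -0.03, 0, 0, 0, 0.085, 0, 0, -0.06, 0, 0, 0, 0.085, 0, 0, -0.09, 0, 0, 0, 0.085, 0, 0, -0.12, 0, 0, 0, 0.085, 0, 0, -0.15, 0, 0, 0, 0.085, 0, 0, -0.18, 0, 0, 0, 0.085, 0, 0, -0.205, 0, 0, 0, 0.085, 0, 0, -0.213, 0, 0, 0, 0.085, 0, 0, -0.213, 0, 0, 0, 0.085]
}}

```text
time: 7.17
ee_pos: [0.4107, 0.172, 0.2525]
tool_rot: [0.002, -0.115, 0.993, 0.001]
ft_force: [0.6, 0.4, -0.7]
grip_width: 0.085
```

```bash
python3 -c "
from h import *
goal(.512,-.2255,.25,102.8)"
```

```text
shift mm [  -8.  -410.1    1.6] turn [0.14 0.28 0.38] now [0.4107 0.172  0.2525] w 0.085 t 7.17 j [ 0.75  0.04 -0.1   0.   -1.43 -2.09] F [ 0.6  0.4 -0.7]
```

Request:
{"op": "send_rows", "data": {
  "targets": [0, -0.03, 0, 0, 0, 0, 0.085, 0, -0.07, 0, 0, 0, 0.2, 0.085, -0.002, -0.11, 0, 0, 0, 0.4, 0.085, -0.004, -0.15, 0, 0, 0, 0.4, 0.085, -0.005, -0.19, 0, 0, 0, 0.4, 0.085, -0.006, -0.23, 0, 0, 0, 0.4, 0.085, -0.008, -0.27, 0, 0, 0, 0.4, 0.085, -0.008, -0.31, 0, 0, 0, 0.4, 0.085, -0.008, -0.35, 0, 0, 0, 0.4, 0.085, -0.008, -0.385, 0, 0, 0, 0.4, 0.085]
}}

```text
time: 8.0
ee_pos: [0.5057, -0.2034, 0.2495]
tool_rot: [0.001, -0.111, 0.994, 0.002]
ft_force: [4.9, 2.3, 4.0]
grip_width: 0.0851
```

```bash
python3 -c "
from h import *
goal(.512,-.2255,.25,102.8)"
```

```text
shift mm [ -1.3 -23.   -0.6] turn [ 0.2   0.11 -0.05] now [ 0.5057 -0.2034  0.2495] w 0.0851 t 8.0 j [-0.1   0.24  0.14 -0.   -1.47 -1.25] F [4.9 2.3 4. ]
```

Request:
{"op": "send_rows", "data": {
  "targets": [-0.001, -0.02, 0, 0, 0, 0, 0.085, -0.001, -0.023, 0, 0.2, 0.1, 0, 0.085, -0.001, -0.023, 0, 0.2, 0.1, 0, 0.085, -0.001, -0.023, 0, 0.2, 0.1, 0, 0.085, -0.001, -0.023, 0, 0.2, 0.1, 0, 0.085]
}}

```text
time: 8.42
ee_pos: [0.509, -0.2252, 0.2444]
tool_rot: [-0.005, -0.111, 0.994, 0.001]
ft_force: [-0.8, -0.2, -0.1]
grip_width: 0.0847
```

```bash
cat > look.py <<'E'
from h import *
import sys
s,c=cap('wrist',sys.argv[1]);W=pts(c,s);z=W[...,2]
for n,m in (('tall',(z>.085)&(z<.13)),('stand',(z>.03)&(z<.045)),('55-85',(z>.064)&(z<.09))):
    k,l,st,ce=cv2.connectedComponentsWithStats(m.astype('uint8'))
    for i in range(1,k):
        if st[i,4]<300: continue
        Q=W[l==i];r=cv2.minAreaRect(Q[:,:2].astype('float32')*1000)
        print(n,ce[i].round(),st[i,4],np.percentile(Q[:,2],[5,50,95]).round(4),np.round(r[0],1),np.round(r[1],1),round(r[2],1))
E
python3 look.py w2; python3 -c "
from h import *
goal(.512,-.2265,.043,103)"
```

```text
tall [626. 247.] 869 [0.0864 0.0977 0.1051] [501.3 108.4] [36.1 22.6] 9.4
tall [303. 322.] 1198 [0.0866 0.1002 0.112 ] [ 678.1 -209. ] [56.2 90.3] 10.4
stand [317. 166.] 1189 [0.0329 0.0374 0.0387] [ 512.3 -228.4] [143.2  76.1] 12.9
stand [402. 177.] 1571 [0.0316 0.0372 0.0387] [ 490.3 -133.1] [143.7  76.2] 13.1
stand [483. 175.] 1993 [0.0307 0.0369 0.0387] [468.5 -37.7] [143.7  77. ] 13.1
stand [307. 289.] 370 [0.0306 0.0377 0.0443] [ 666.7 -209.8] [32.3 85.7] 9.9
stand [303. 337.] 398 [0.0308 0.0379 0.044 ] [ 730.  -199.6] [22.1 73.5] 7.0
55-85 [318. 183.] 5280 [0.0753 0.0775 0.0792] [ 512.1 -227.3] [120.2  52.8] 11.3
55-85 [609. 238.] 756 [0.0656 0.0781 0.0887] [499.  106.4] [21.  35.9] 83.8
55-85 [305. 308.] 870 [0.0655 0.0774 0.0883] [ 668.4 -208.9] [35.4 87.5] 8.7
shift mm [ -4.7  -2.7 201.5] turn [ 0.21 -0.58 -0.26] now [ 0.509  -0.2252  0.2445] w 0.0849 t 8.47 j [-0.14  0.27  0.16  0.   -1.47 -1.21] F [ 0.2 -0.1 -0.5]
```

View pics/w2.png

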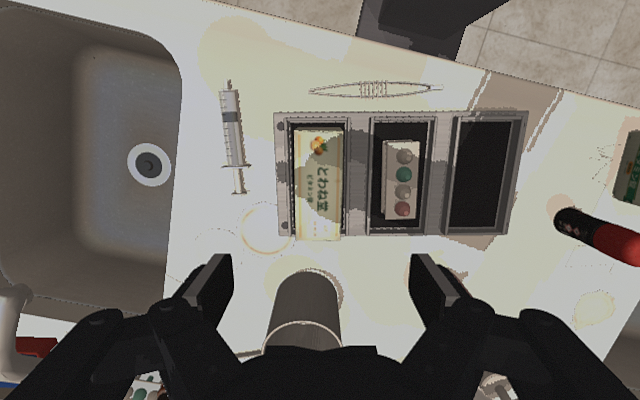

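```bash
python3 -c "
from h import *
s=robot.read_state();print(s['dq'].round(3),s['effort'].round(1),s['joint_pos'])
cap('side','s3');goal(.512,-.2265,.25,103)"
```

```text
[ 0.003 -0.003  0.     0.003 -0.001  0.001] [  6.2 -59.5  37.6   4.5  -0.   -0. ] [-1.35271426e-01  2.72406531e-01  1.64623435e-01  1.70391658e-04
 -1.47377685e+00 -1.21323368e+00]
shift mm [-2.6 -1.9 -5.4] turn [ 0.2  -0.58 -0.25] now [ 0.509  -0.2252  0.2446] w 0.0851 t 8.52 j [-0.14  0.27  0.16  0.   -1.47 -1.21] F [ 0.2  0.5 -0.9]
```

View pics/s3.png

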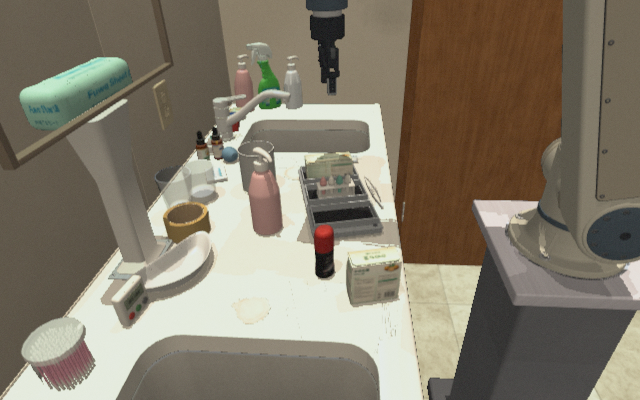

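Request:
{"op": "send_rows", "data": {
  "targets": [0.006, 0, 0.01, 0, 0, 0, 0.085, 0.006, -0.002, 0.03, 0.2, -0.6, -0.2, 0.085, 0.002, -0.0025, 0.06, 0.2, -0.6, -0.2, 0.085, -0.003, -0.0025, 0.09, 0.2, -0.6, -0.2, 0.085, -0.003, -0.0025, 0.12, 0.2, -0.6, -0.2, 0.085, -0.003, -0.0025, 0.12, 0.2, -0.6, -0.2, 0.085, -0.003, -0.0025, 0.12, 0.2, -0.6, -0.2, 0.085]
}}

```text
time: 9.1
ee_pos: [0.5137, -0.226, 0.1281]
tool_rot: [0.003, -0.114, 0.994, -0.001]
ft_force: [0.3, -0.3, 1.4]
grip_width: 0.0851
```

```bash
python3 look.py w3|grep -v tall; python3 -c "
from h import *
s=robot.read_state();print(s['effort'].round(1))
goal(.5125,-.2265,.043,103)"
```

```text
stand [319. 178.] 2631 [0.0323 0.0373 0.0385] [ 512.7 -228.3] [143.6  76.2] 13.0
stand [446. 186.] 3520 [0.0311 0.0371 0.0386] [ 490.5 -132.9] [143.2  76.8] 13.0
stand [564. 194.] 5140 [0.0307 0.0365 0.0386] [468.5 -37.4] [143.5  78.2] 13.1
stand [306. 343.] 365 [0.0306 0.0346 0.0406] [ 655.3 -210.3] [10.3 52.7] 7.3
55-85 [320. 209.] 12242 [0.0756 0.0776 0.0791] [ 512.8 -227.7] [121.4  52.7] 12.1
55-85 [456. 172.] 344 [0.0644 0.0695 0.0741] [ 461.4 -143.7] [12.4 13.9] 88.8
55-85 [453. 200.] 325 [0.0646 0.0693 0.0742] [ 480.3 -138.6] [12.  14.1] 63.3
55-85 [494. 388.] 842 [0.0663 0.0761 0.0874] [631.5 -54.5] [ 8.3 38.7] 74.1
[  0.1 -39.   20.9   4.7   0.   -0. ]
shift mm [ 2.5  0.8 86.2] turn [-0.21  0.47  0.05] now [ 0.5144 -0.2266  0.1293] w 0.0851 t 9.15 j [-0.14  0.32 -0.06  0.   -1.18 -1.21] F [0.2 0.2 0.6]
```

Request:
{"op": "send_rows", "data": {
  "targets": [0.002, 0, 0.02, -0.2, 0.5, 0, 0.085, 0.002, 0, 0.045, -0.2, 0.5, 0, 0.085, 0.002, 0, 0.065, -0.2, 0.5, 0, 0.085, 0.002, 0, 0.078, -0.2, 0.5, 0, 0.085, 0.002, 0, 0.086, -0.2, 0.5, 0, 0.085, 0.002, 0, 0.086, -0.2, 0.5, 0, 0.085, 0.002, 0, 0.086, -0.2, 0.5, 0, 0.085]
}}

```text
time: 9.73
ee_pos: [0.5151, -0.2275, 0.0457]
tool_rot: [0.002, -0.114, 0.993, -0.001]
ft_force: [-0.3, -0.6, 0.1]
grip_width: 0.0851
```

Request:
{"op": "send_rows", "data": {
  "targets": [0, 0, 0, 0, 0, 0, 0.04, 0, 0, 0, 0, 0, 0, 0.04, 0, 0, 0, 0, 0, 0, 0.04, 0, 0, 0, 0, 0, 0, 0.04, 0, 0, 0, 0, 0, 0, 0.04, 0, 0, 0, 0, 0, 0, 0.04, 0, 0, 0, 0, 0, 0, 0.04, 0, 0, 0, 0, 0, 0, 0.04]
}}

```text
time: 10.4
ee_pos: [0.5165, -0.2277, 0.0475]
tool_rot: [0.003, -0.114, 0.993, -0.002]
ft_force: [0.3, 1.8, 6.3]
grip_width: 0.0552
```

```bash
python3 -c "
from h import *
goal(.512,-.2265,.15,103)"
```

```text
shift mm [   3.4    1.8 -102.5] turn [-0.23  0.36  0.12] now [ 0.5165 -0.2277  0.0475] w 0.0552 t 10.4 j [-0.14  0.4  -0.17  0.   -0.99 -1.21] F [0.3 1.8 6.3]
```

Request:
{"op": "send_rows", "data": {
  "targets": [0, 0, -0.008, 0, 0, 0, 0.03, 0, 0, -0.02, 0, 0, 0, 0.03, 0, 0, -0.036, 0, 0, 0, 0.03, 0, 0, -0.054, -0.2, 0.3, 0, 0.03, 0, 0, -0.072, -0.2, 0.3, 0.1, 0.03, 0, 0, -0.088, -0.2, 0.3, 0.1, 0.03, 0, 0, -0.1, -0.2, 0.3, 0.1, 0.03, 0, 0, -0.106, -0.2, 0.3, 0.1, 0.03, 0, 0, -0.106, -0.2, 0.3, 0.1, 0.03, 0, 0, -0.106, -0.2, 0.3, 0.1, 0.03]
}}

```text
time: 11.23
ee_pos: [0.5155, -0.2273, 0.1533]
tool_rot: [0.0, -0.113, 0.994, 0.0]
ft_force: [-0.0, 1.3, -1.4]
grip_width: 0.0547
```

Run:
```python
from h import *
s,c=cap('side','s4');W=pts(c)
s,c=cap('wrist','w4');V=pts(c,s)
goal(.472,-.038,.155,103)
z=V[...,2]
m=(z>.155)&(z<.2)&(V[...,1]<-.15)&(V[...,0]<.6)
k,l,st,ce=cv2.connectedComponentsWithStats(m.astype('uint8'))
for i in range(1,k):
    if st[i,4]>800:
        Q=V[l==i];print(ce[i],st[i],np.percentile(Q[:,2],[5,50,95]),cv2.minAreaRect(Q[:,:2].astype('float32')*1000))
```

```text
shift mm [ -0.6 194.1  -2.5] turn [ 0.04 -0.04  0.01] now [ 0.5151 -0.2272  0.1524] w 0.055 t 11.33 j [-0.14  0.32 -0.01 -0.   -1.25 -1.21] F [-1.2  0.8 -1.6]
[320.65157101 240.22924206] [  209   130   224   220 29567] [0.17497479 0.18291766 0.18697663] ((499.29010009765625, -231.31924438476562), (97.02674102783203, 82.63481903076172), 10.862818717956543)
```

View pics/w4.png

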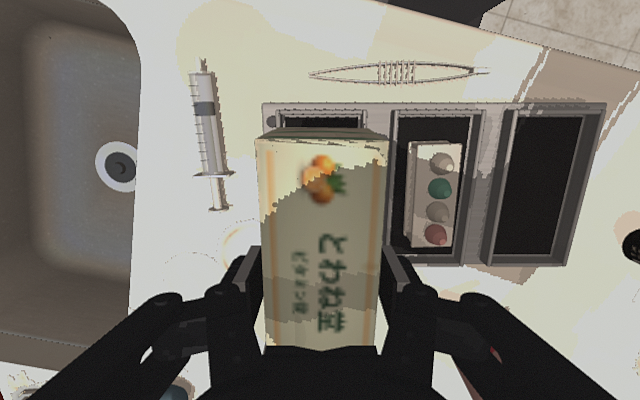

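View pics/s4.png

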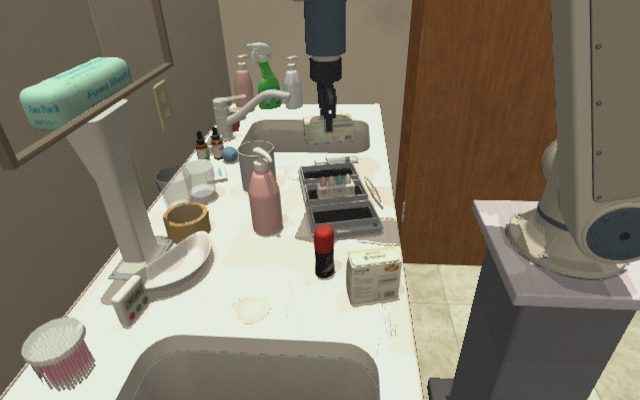

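Run:
```python
from h import *
s,c=pickle.load(open('w4.pkl','rb'));V=pts(c,s)
m=np.zeros(V.shape[:2],bool);m[160:330,275:375]=1
Q=V[m];Q=Q[~np.isnan(Q[:,0])];A=np.c_[Q[:,:2]-[.515,-.227],np.ones(len(Q))];f=np.linalg.lstsq(A,Q[:,2],rcond=None)[0];print(f)
a=np.radians(13);X=np.array([np.cos(a),np.sin(a)]);Y=np.array([-np.sin(a),np.cos(a)])
H=abs(V[...,2]-(V[...,:2]-[.515,-.227])@f[:2]-f[2])<.003
H[345:]=0
P=V[H][:,:2]-s['ee_pos'][:2]; x=P@X;y=P@Y
print('x',np.percentile(x,[.5,2,98]),'y',np.percentile(y,[1,50,99]))
for lo in np.arange(-.065,.02,.01):
    k=(x>lo)&(x<lo+.01)&(abs(y)<.04)
    if k.sum()>30:print(round(lo,3),np.percentile(y[k],[1,99]).round(4))
```

```text
[-0.02305271  0.04388827  0.18292282]
x [-0.06277885 -0.06149176  0.02625287] y [-0.02842367 -0.00112913  0.02671151]
-0.065 [-0.025   0.0223]
-0.055 [-0.0248  0.0229]
-0.045 [-0.0248  0.0228]
-0.035 [-0.0249  0.0227]
-0.025 [-0.0251  0.0227]
-0.015 [-0.0385  0.0383]
-0.005 [-0.0284  0.0267]
0.005 [-0.0284  0.0266]
0.015 [-0.0257  0.0224]
```

```bash
python3 -c "
from h import *
goal(.4694,-.0362,.15,103)"
```

```text
shift mm [  1.5 196.4   2.5] turn [ 0.04 -0.04  0.01] now [ 0.5151 -0.2272  0.1524] w 0.055 t 11.33 j [-0.14  0.32 -0.01 -0.   -1.25 -1.21] F [-1.2  0.8 -1.6]
```

Request:
{"op": "send_rows", "data": {
  "targets": [0, 0.008, 0, 0, 0, 0, 0.03, 0, 0.025, 0, 0, 0, 0, 0.03, 0, 0.05, 0, 0, 0, 0, 0.03, 0, 0.078, 0, 0, 0, 0, 0.03, 0.001, 0.107, 0.002, 0, 0, 0, 0.03, 0.0015, 0.136, 0.0025, 0, 0, 0, 0.03, 0.0015, 0.162, 0.0025, 0, 0, 0, 0.03, 0.0015, 0.182, 0.0025, 0, 0, 0, 0.03, 0.0015, 0.193, 0.0025, 0, 0, 0, 0.03, 0.0015, 0.1965, 0.0025, 0, 0, 0, 0.03]
}}

```text
time: 12.17
ee_pos: [0.4686, -0.0345, 0.1497]
tool_rot: [-0.001, -0.114, 0.993, 0.0]
ft_force: [-0.5, -0.9, -0.1]
grip_width: 0.055
```

Request:
{"op": "send_rows", "data": {
  "targets": [0, 0, 0, 0, 0, 0, 0.03, 0, 0, 0, 0, 0, 0, 0.03]
}}

```text
time: 12.33
ee_pos: [0.4684, -0.0347, 0.1494]
tool_rot: [-0.001, -0.114, 0.993, 0.0]
ft_force: [0.7, 0.2, -1.1]
grip_width: 0.0552
```

```bash
python3 -c "
from h import *
goal(.4694,-.0362,.065,103)
cap('wrist','w5')"
```

```text
shift mm [-0.8 -1.7 84.4] turn [ 0.05 -0.12  0.14] now [ 0.4684 -0.0347  0.1494] w 0.0552 t 12.33 j [ 0.26  0.14 -0.25 -0.   -1.18 -1.6 ] F [ 0.7  0.2 -1.1]
```

View pics/w5.png

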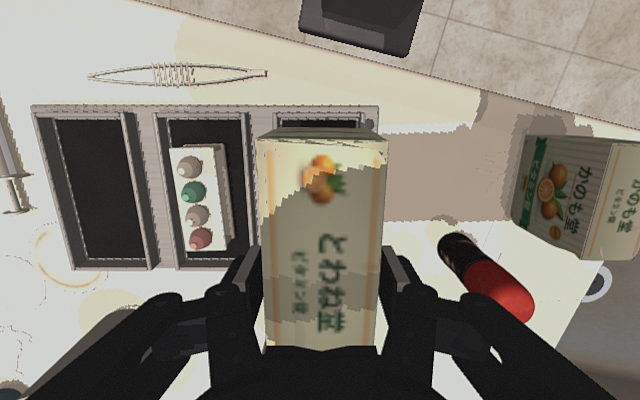

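Request:
{"op": "send_rows", "data": {
  "targets": [-0.001, -0.0015, 0.01, 0, 0, 0, 0.03, -0.001, -0.0015, 0.028, 0, 0, 0.1, 0.03, -0.001, -0.0015, 0.048, 0, -0.1, 0.1, 0.03, -0.001, -0.0015, 0.065, 0, -0.1, 0.1, 0.03, -0.001, -0.0015, 0.075, 0, -0.1, 0.1, 0.03, -0.001, -0.0015, 0.08, 0, -0.1, 0.1, 0.03, -0.001, -0.0015, 0.08, 0, -0.1, 0.1, 0.03]
}}

```text
time: 12.97
ee_pos: [0.4688, -0.0371, 0.0678]
tool_rot: [-0.002, -0.113, 0.994, 0.0]
ft_force: [-0.4, 0.2, -0.1]
grip_width: 0.0552
```

```bash
python3 -c "
from h import *
goal(.4694,-.0362,.0485,103)
cap('wrist','w6')
cap('top','t6')
im=cv2.imread('pics/t6.png')[100:280,190:480];cv2.imwrite('pics/t6z.png',cv2.resize(im,None,fx=2.7,fy=2.7))"
```

```text
shift mm [-0.9  0.7 19.3] turn [ 0.06 -0.19 -0.07] now [ 0.4688 -0.0371  0.0678] w 0.0552 t 12.97 j [ 0.25  0.22 -0.38 -0.   -0.97 -1.6 ] F [-0.4  0.2 -0.1]
```

View pics/w6.png

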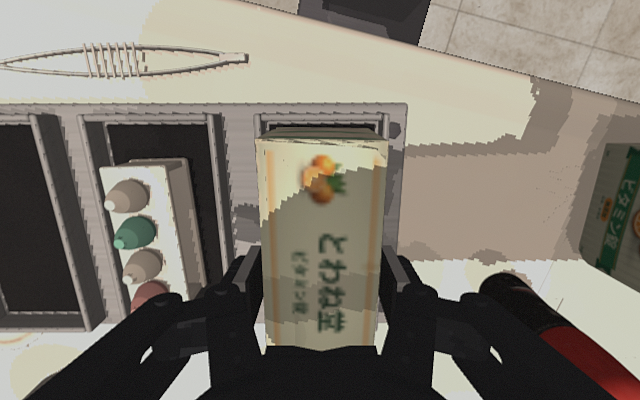

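View pics/t6z.png

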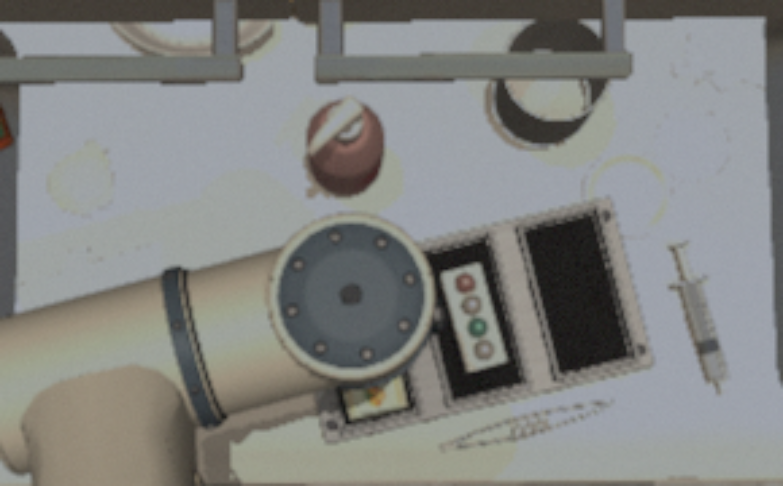

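Request:
{"op": "send_rows", "data": {
  "targets": [-0.0005, 0.0005, 0.004, 0, 0, 0, 0.03, -0.001, 0.0005, 0.008, 0, -0.1, 0, 0.03, -0.001, 0.0005, 0.012, 0, -0.1, 0, 0.03, -0.001, 0.0005, 0.016, 0, -0.1, 0, 0.03, -0.001, 0.0005, 0.019, 0, -0.1, 0, 0.03, -0.001, 0.0005, 0.02, 0, -0.1, 0, 0.03, -0.001, 0.0005, 0.02, 0, -0.1, 0, 0.03]
}}

```text
time: 13.65
ee_pos: [0.4707, -0.036, 0.0493]
tool_rot: [0.0, -0.113, 0.994, 0.0]
ft_force: [0.6, 0.2, -0.5]
grip_width: 0.0551
```

```bash
python3 -c "
from h import *
goal(.4694,-.0362,.0485,103)
cap('wrist','w7')"
```

```text
shift mm [1.3 0.1 0.8] turn [ 0.03  0.06 -0.02] now [ 0.4707 -0.036   0.0493] w 0.0551 t 13.65 j [ 0.26  0.25 -0.4  -0.   -0.92 -1.6 ] F [ 0.6  0.2 -0.5]
```

View pics/w7.png

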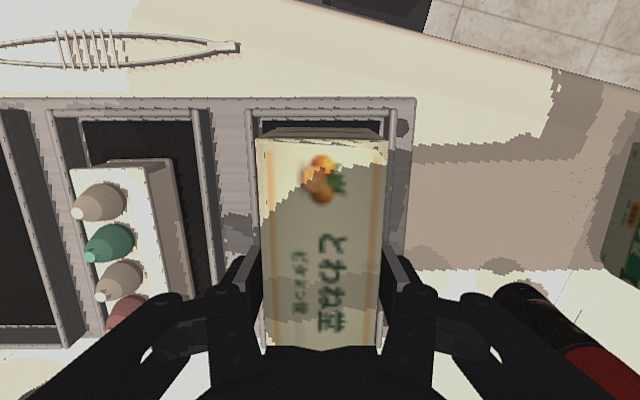

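Request:
{"op": "send_rows", "data": {
  "targets": [0.001, 0, 0.001, 0, 0, 0, 0.03, 0.001, 0, 0.002, 0, 0, 0, 0.03, 0.001, 0, 0.002, 0, 0, 0, 0.03, 0.001, 0, 0.002, 0, 0, 0, 0.06, 0.001, 0, 0.002, 0, 0, 0, 0.07, 0.001, 0, 0.001, 0, 0, 0, 0.085, 0.001, 0, 0, 0, 0, 0, 0.085, 0.001, 0, 0, 0, 0, 0, 0.085, 0.001, 0, 0, 0, 0, 0, 0.085]
}}

```text
time: 14.45
ee_pos: [0.4701, -0.0362, 0.0496]
tool_rot: [0.001, -0.113, 0.994, 0.0]
ft_force: [0.1, 0.4, 0.1]
grip_width: 0.085
```

```bash
python3 -c "
from h import *
goal(.4694,-.0362,.2,103)"
```

```text
shift mm [   0.4    0.2 -150.4] turn [ 0.03  0.1  -0.02] now [ 0.4701 -0.0362  0.0496] w 0.085 t 14.45 j [ 0.26  0.24 -0.4  -0.   -0.92 -1.6 ] F [0.1 0.4 0.1]
```

Lift, then go to the tall carton.

Request:
{"op": "send_rows", "data": {
  "targets": [0, 0, -0.01, 0, 0, 0, 0.085, 0, 0, -0.03, 0, 0, 0, 0.085, 0, 0, -0.06, 0, 0, 0, 0.085, 0, 0, -0.09, 0, 0, 0, 0.085, 0, 0, -0.12, 0, 0, 0, 0.085, 0, 0, -0.145, 0, 0, 0, 0.085, 0, 0, -0.165, 0, 0, 0, 0.085, 0, 0, -0.17, 0, 0, 0, 0.085, 0, 0, -0.17, 0, 0, 0, 0.085]
}}

```text
time: 15.2
ee_pos: [0.4706, -0.0362, 0.2212]
tool_rot: [0.003, -0.113, 0.994, 0.0]
ft_force: [0.1, 0.9, -1.0]
grip_width: 0.0848
```

```bash
python3 look.py w8; python3 -c "
from h import *
goal(.41,.17,.23,103)"
```

```text
tall [552. 176.] 4310 [0.0875 0.0905 0.092 ] [411.1 170.3] [87.2 42. ] 12.3
tall [465. 253.] 1263 [0.0879 0.103  0.1059] [499.1 115.4] [36.4 33.8] 80.1
tall [298. 330.] 1900 [0.0871 0.1058 0.1228] [622.5 -26.6] [34.8 66.2] 5.5
tall [142. 385.] 525 [0.087  0.1016 0.1117] [ 723.9 -175.6] [11.2 53.4] 45.5
stand [142. 172.] 2303 [0.0308 0.0365 0.0384] [ 511.9 -228.4] [143.   78.2] 13.0
stand [230. 172.] 1877 [0.0312 0.037  0.0385] [ 489.9 -132.7] [143.   76.5] 13.1
stand [321. 162.] 1355 [0.0329 0.0373 0.0387] [468.  -37.4] [142.9  76. ] 13.0
stand [499. 164.] 675 [0.031  0.0381 0.0445] [411.8 151.4] [23.9 91.5] 87.6
stand [303. 289.] 332 [0.0309 0.0378 0.0442] [618.2 -25.8] [25.6 64.9] 5.1
stand [153. 290.] 307 [0.0307 0.0377 0.0444] [ 656.6 -213.6] [10.7 56.4] 12.8
55-85 [321. 178.] 6218 [0.0755 0.0776 0.0792] [465.9 -37.5] [120.5  52.4] 11.8
55-85 [529. 172.] 2428 [0.066  0.0821 0.0898] [411.1 168.4] [88.4 42.2] 9.7
55-85 [449. 237.] 479 [0.0657 0.0783 0.0885] [494.7 107.5] [19.6 35.3] 60.5
55-85 [300. 310.] 834 [0.0654 0.078  0.0888] [621.1 -28.4] [31.2 67. ] 11.0
55-85 [134. 308.] 395 [0.0652 0.075  0.087 ] [ 655.5 -216.8] [ 6.9 44.1] 15.8
shift mm [ 12.  214.3 -10.2] turn [ 0.05  0.15 -0.02] now [ 0.4698 -0.0361  0.2196] w 0.0848 t 15.25 j [ 0.26  0.1  -0.11 -0.   -1.36 -1.6 ] F [-0.1 -0.2 -1.3]
```

View pics/w8.png

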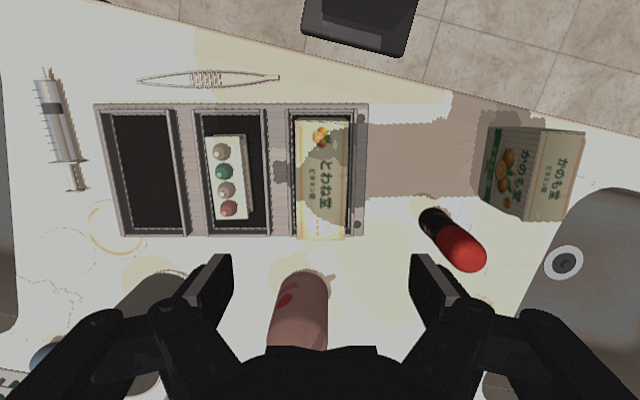

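Request:
{"op": "send_rows", "data": {
  "targets": [0.001, 0.025, 0, 0, 0, 0, 0.085, 0.003, 0.06, 0, 0, 0, 0, 0.085, 0.005, 0.095, 0, 0, 0, 0, 0.085, 0.007, 0.13, 0, 0, 0, 0, 0.085, 0.009, 0.165, 0, 0, 0, 0, 0.085, 0.011, 0.195, 0, 0, 0, 0, 0.085, 0.011, 0.215, 0, 0, 0, 0, 0.085, 0.011, 0.215, 0, 0, 0.1, 0, 0.085, 0.011, 0.215, 0, 0, 0.1, 0, 0.085]
}}

```text
time: 16.0
ee_pos: [0.4098, 0.1713, 0.2182]
tool_rot: [-0.001, -0.114, 0.993, -0.0]
ft_force: [0.1, -0.2, 1.0]
grip_width: 0.0846
```

```bash
python3 -c "
from h import *
goal(.411,.171,.038,102.7)"
```

```text
shift mm [ -1.4  -0.6 180.2] turn [-0.01 -0.13  0.41] now [0.4098 0.1713 0.2182] w 0.0846 t 16.0 j [ 0.75  0.05 -0.17 -0.   -1.35 -2.09] F [ 0.1 -0.2  1. ]
```

Request:
{"op": "send_rows", "data": {
  "targets": [-0.001, 0, 0.03, 0, 0, 0.3, 0.085, -0.001, 0, 0.06, 0, 0, 0.3, 0.085, -0.001, 0, 0.09, 0, 0, 0.3, 0.085, -0.001, 0, 0.115, 0, 0, 0.3, 0.085, -0.001, 0, 0.14, 0, 0, 0.3, 0.085, -0.001, 0, 0.16, 0, 0, 0.3, 0.085, -0.001, 0, 0.172, 0, 0, 0.3, 0.085, -0.001, 0, 0.18, 0, 0, 0.3, 0.085, -0.001, 0, 0.18, 0, 0, 0.3, 0.085]
}}

```text
time: 16.75
ee_pos: [0.4093, 0.1697, 0.0362]
tool_rot: [-0.003, -0.111, 0.994, -0.001]
ft_force: [0.3, 0.6, 0.6]
grip_width: 0.085
```

Request:
{"op": "send_rows", "data": {
  "targets": [0, 0, 0, 0, 0, 0, 0.03, 0, 0, 0, 0, 0, 0, 0.03, 0, 0, 0, 0, 0, 0, 0.03, 0, 0, 0, 0, 0, 0, 0.03, 0, 0, 0, 0, 0, 0, 0.03, 0, 0, 0, 0, 0, 0, 0.03, 0, 0, 0, 0, 0, 0, 0.03, 0, 0, 0, 0, 0, 0, 0.03, 0, 0, 0, 0, 0, 0, 0.03]
}}

```text
time: 17.5
ee_pos: [0.41, 0.1702, 0.0371]
tool_rot: [-0.002, -0.111, 0.994, -0.001]
ft_force: [-0.6, -0.3, 6.1]
grip_width: 0.0452
```

```bash
python3 -c "
from h import *
goal(.411,.171,.16,103)"
```

```text
shift mm [  -0.7    0.4 -122.9] turn [-0.09 -0.25 -0.26] now [0.41   0.1702 0.0371] w 0.0452 t 17.5 j [ 0.75  0.21 -0.48 -0.   -0.88 -2.1 ] F [-0.6 -0.3  6.1]
```

Request:
{"op": "send_rows", "data": {
  "targets": [0, 0, -0.008, 0, 0, 0, 0.03, 0, 0, -0.02, 0, 0, 0, 0.03, 0, 0, -0.036, 0, 0, 0, 0.03, 0, 0, -0.055, 0, 0, 0, 0.03, 0, 0, -0.075, 0, -0.2, 0, 0.03, 0, 0, -0.095, 0, -0.2, -0.2, 0.03, 0, 0, -0.112, 0, -0.2, -0.2, 0.03, 0, 0, -0.124, 0, -0.2, -0.2, 0.03, 0, 0, -0.128, 0, -0.2, -0.2, 0.03, 0, 0, -0.128, 0, -0.2, -0.2, 0.03]
}}

```text
time: 18.33
ee_pos: [0.4107, 0.1707, 0.1659]
tool_rot: [0.0, -0.113, 0.994, -0.0]
ft_force: [-0.6, -0.3, -0.7]
grip_width: 0.0451
```

```bash
python3 -c "
from h import *
goal(.512,-.2275,.155,103)
s,c=cap('side','s9');W=pts(c)
m=(W[...,0]>.36)&(W[...,0]<.46)&(W[...,1]>.17)&(W[...,1]<.25)&(W[...,2]>.06)&(W[...,2]<.4)
print(np.percentile(W[m][:,2],[0,1,2]))"
```

```text
shift mm [  -9.6 -410.8   11.2] turn [-0.03  0.03 -0.06] now [0.4107 0.1707 0.1659] w 0.0451 t 18.33 j [ 0.75  0.08 -0.28  0.   -1.22 -2.09] F [-0.6 -0.3 -0.7]
[0.12884768 0.13386377 0.13734043]
```

View pics/s9.png

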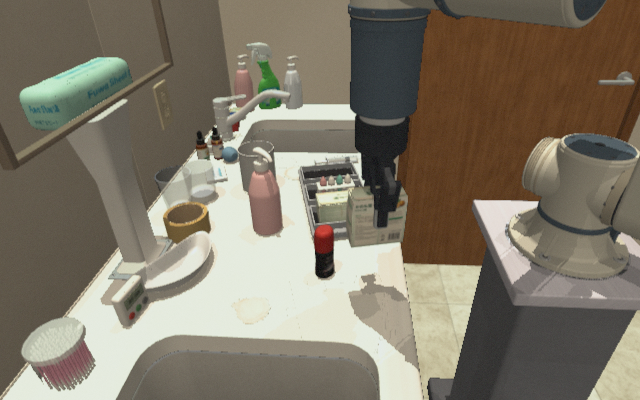

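Carton held upright at (378,215), base at z≈0.129, clear of everything. Travelling.

Request:
{"op": "send_rows", "data": {
  "targets": [0, -0.008, 0, 0, 0, 0, 0.03, 0, -0.025, 0, 0, 0, 0, 0.03, -0.001, -0.05, 0, 0, 0, 0, 0.03, -0.002, -0.08, 0, 0, 0, 0, 0.03, -0.003, -0.11, 0, 0, 0, 0, 0.03, -0.003, -0.14, 0, 0, 0, 0, 0.03, -0.004, -0.17, 0, 0, 0, 0, 0.03, -0.005, -0.195, 0.002, 0, 0, 0, 0.03, -0.005, -0.212, 0.003, 0, 0, 0, 0.03, -0.005, -0.22, 0.003, 0, 0, 0, 0.03]
}}

```text
time: 19.22
ee_pos: [0.4634, -0.0453, 0.1606]
tool_rot: [-0.002, -0.111, 0.994, -0.001]
ft_force: [-0.1, 0.2, -1.9]
grip_width: 0.0453
```

```bash
python3 -c "
from h import *
goal(.512,-.2275,.155,103)"
```

```text
shift mm [  -7.1 -188.4    5.8] turn [-0.07 -0.27 -0.2 ] now [ 0.4634 -0.0453  0.1606] w 0.0453 t 19.22 j [ 0.24  0.13 -0.24  0.   -1.21 -1.59] F [-0.1  0.2 -1.9]
```

Request:
{"op": "send_rows", "data": {
  "targets": [-0.001, -0.008, 0, 0, 0, 0, 0.03, -0.002, -0.025, 0, 0, 0, 0, 0.03, -0.003, -0.05, 0.002, 0, -0.1, 0, 0.03, -0.004, -0.078, 0.004, 0, -0.2, -0.2, 0.03, -0.005, -0.107, 0.006, 0, -0.2, -0.2, 0.03, -0.006, -0.136, 0.006, 0, -0.2, -0.2, 0.03, -0.007, -0.16, 0.006, 0, -0.2, -0.2, 0.03, -0.007, -0.178, 0.006, 0, -0.2, -0.2, 0.03, -0.007, -0.188, 0.006, 0, -0.2, -0.2, 0.03, -0.007, -0.188, 0.006, 0, -0.2, -0.2, 0.03]
}}

```text
time: 20.05
ee_pos: [0.5117, -0.2283, 0.1537]
tool_rot: [-0.001, -0.112, 0.994, -0.0]
ft_force: [-0.1, 1.0, -0.8]
grip_width: 0.0456
```

Request:
{"op": "send_rows", "data": {
  "targets": [0, 0, 0, 0, 0, 0, 0.03, 0, 0, 0, 0, 0, 0, 0.03]
}}

```text
time: 20.22
ee_pos: [0.5114, -0.2275, 0.1533]
tool_rot: [-0.002, -0.113, 0.994, -0.0]
ft_force: [-0.6, 1.1, -0.5]
grip_width: 0.0455
```

```bash
python3 -c "
from h import *
goal(.512,-.2275,.08,103)
print(robot.read_state()['effort'].round(1))
cap('wrist','w10')"
```

```text
shift mm [-0.9 -0.1 73.3] turn [ 0.   -0.2  -0.05] now [ 0.5114 -0.2275  0.1533] w 0.0455 t 20.22 j [-0.14  0.31 -0.02  0.   -1.25 -1.21] F [-0.6  1.1 -0.5]
[ -0.5 -41.4  23.5   5.4   0.    0. ]
```

View pics/w10.png

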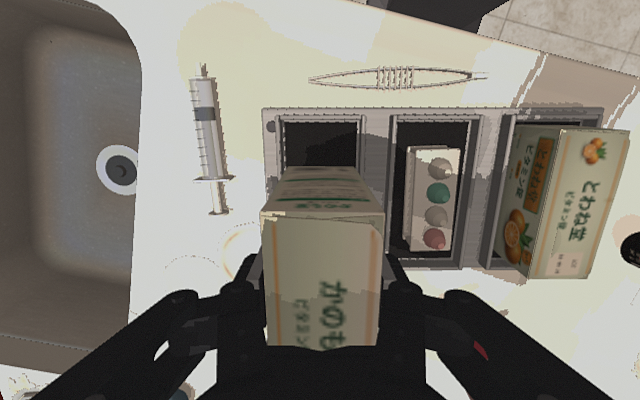

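Request:
{"op": "send_rows", "data": {
  "targets": [-0.001, 0, 0.01, 0, 0, 0, 0.03, -0.001, 0, 0.025, 0, -0.2, 0, 0.03, -0.001, 0, 0.042, 0, -0.2, 0, 0.03, -0.001, 0, 0.057, 0, -0.2, 0, 0.03, -0.001, 0, 0.067, 0, -0.2, 0, 0.03, -0.001, 0, 0.074, 0, -0.2, 0, 0.03, -0.001, 0, 0.08, 0, -0.2, 0, 0.03, -0.001, 0, 0.086, 0, -0.2, 0, 0.03, -0.001, 0, 0.09, 0, -0.2, 0, 0.03, -0.001, 0, 0.092, 0, -0.2, 0, 0.03]
}}

```text
time: 21.1
ee_pos: [0.5122, -0.2272, 0.0613]
tool_rot: [0.0, -0.113, 0.994, -0.0]
ft_force: [-0.9, -0.3, -1.5]
grip_width: 0.0453
```

```bash
python3 -c "
from h import *
goal(.512,-.2275,.06,103)
cap('wrist','w11')"
```

```text
shift mm [ 0.2 -0.2  1.3] turn [-0.01  0.02 -0.03] now [ 0.5122 -0.2272  0.0613] w 0.0453 t 21.1 j [-0.14  0.39 -0.16 -0.   -1.03 -1.21] F [-0.9 -0.3 -1.5]
```

View pics/w11.png

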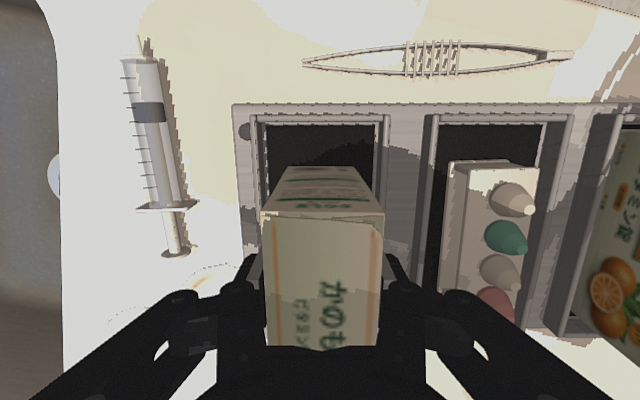

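In the bay, just above the floor; settle and release.

Request:
{"op": "send_rows", "data": {
  "targets": [0, 0, 0.001, 0, 0, 0, 0.03, 0, 0, 0.002, 0, 0, 0, 0.03, 0, 0, 0.002, 0, 0, 0, 0.03, 0, 0, 0.002, 0, 0, 0, 0.05, 0, 0, 0.002, 0, 0, 0, 0.06, 0, 0, 0.001, 0, 0, 0, 0.075, 0, 0, 0, 0, 0, 0, 0.085, 0, 0, 0, 0, 0, 0, 0.085, 0, 0, 0, 0, 0, 0, 0.085]
}}

```text
time: 21.9
ee_pos: [0.5122, -0.2272, 0.0613]
tool_rot: [0.0, -0.113, 0.994, -0.0]
ft_force: [0.0, 0.1, 0.3]
grip_width: 0.0851
```

Request:
{"op": "send_rows", "data": {
  "targets": [0, 0, -0.01, 0, 0, 0, 0.085, 0, 0, -0.025, 0, 0, 0, 0.085, 0, 0, -0.045, 0, 0, 0, 0.085, 0, 0, -0.07, 0, 0, 0, 0.085, 0, 0, -0.09, 0, 0, 0, 0.085, 0.01, 0, -0.11, 0, 0, 0, 0.085, 0.03, 0, -0.125, 0, 0, 0, 0.085, 0.055, 0, -0.13, 0, 0, 0, 0.085, 0.07, 0, -0.13, 0, 0, 0, 0.085, 0.07, 0, -0.13, 0, 0, 0, 0.085]
}}

```text
time: 22.73
ee_pos: [0.442, -0.2435, 0.1933]
tool_rot: [0.001, -0.112, 0.994, -0.0]
ft_force: [-0.0, 0.5, -1.3]
grip_width: 0.0851
```

Request:
{"op": "send_rows", "data": {
  "targets": [0.03, 0.01, -0.01, 0, 0, 0, 0.085, 0.06, 0.03, -0.02, 0, 0, 0, 0.085, 0.08, 0.06, -0.03, 0, 0, 0, 0.085, 0.08, 0.06, -0.03, 0, 0, 0, 0.085, 0.08, 0.06, -0.03, 0, 0, 0, 0.085]
}}

```text
time: 23.15
ee_pos: [0.3505, -0.2023, 0.2248]
tool_rot: [0.003, -0.113, 0.994, -0.001]
ft_force: [0.7, 0.8, 0.6]
grip_width: 0.0851
```

```bash
python3 look.py w12; python3 -c "
from h import *
goal(.512,-.2275,.06,103)
cap('side','s12')
s,c=cap('top','t12');W=pts(c);z=W[...,2]
for n,a,b in(('tall',.1,.13),('low',.062,.09)):
    m=(z>a)&(z<b);m[:170]=0;m[276:]=0;m[:,:290]=0;m[:,440:]=0
    k,l,st,ce=cv2.connectedComponentsWithStats(m.astype('uint8'))
    for i in range(1,k):
        if st[i,4]>25:
            Q=W[l==i];print(n,ce[i].round(),st[i,4],np.median(Q[:,2]).round(4),np.round(cv2.minAreaRect(Q[:,:2].astype('float32')*1000)[0],1))
im=cv2.imread('pics/t12.png')[100:280,190:480];cv2.imwrite('pics/t12z.png',cv2.resize(im,None,fx=2.7,fy=2.7))"
```

```text
tall [263. 319.] 2698 [0.0897 0.1118 0.1137] [ 503.3 -229. ] [70.4 42.3] 12.8
stand [277. 275.] 947 [0.0314 0.037  0.0384] [ 512.3 -228.6] [145.3  76.2] 13.0
stand [353. 293.] 1336 [0.0312 0.0371 0.0386] [ 490.2 -132.5] [145.5  75.1] 12.9
stand [415. 279.] 1055 [0.0308 0.037  0.0397] [468.4 -37.6] [145.7  76.9] 13.0
55-85 [458. 271.] 397 [0.0655 0.0766 0.0794] [409.4 -36.2] [41.7 20.1] 63.0
55-85 [272. 291.] 667 [0.0657 0.0782 0.0888] [ 499.2 -214.3] [90.9 36.3] 39.6
55-85 [416. 327.] 348 [0.0653 0.0748 0.0776] [496.9 -52.2] [62.8 12.9] 13.9
shift mm [-150.6  -60.   164.8] turn [-0.12  0.26 -0.05] now [ 0.351  -0.2026  0.224 ] w 0.0851 t 23.2 j [-0.13 -0.04 -0.24  0.   -1.36 -1.21] F [-1.1  0.  -0.2]
tall [407. 205.] 733 0.1115 [ 512.6 -224.6]
low [396. 208.] 70 0.0774 [ 507.9 -204.5]
low [323. 222.] 940 0.077 [474.8 -33.9]
low [361. 205.] 34 0.0685 [ 517.7 -124.9]
low [364. 212.] 30 0.0692 [ 499.9 -130.5]
low [366. 221.] 36 0.0669 [ 480.2 -134.9]
low [368. 230.] 34 0.0683 [ 459.3 -140.1]
```

View pics/w12.png

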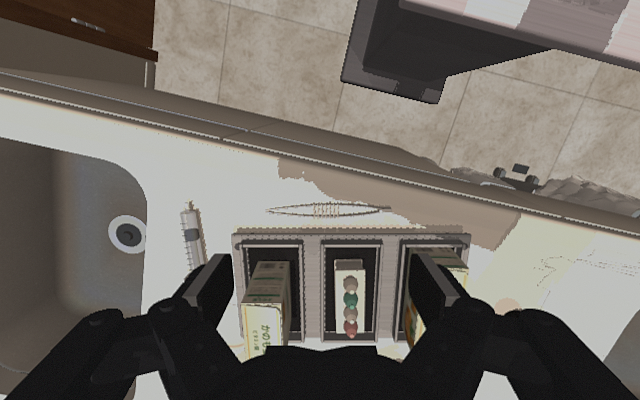

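View pics/s12.png

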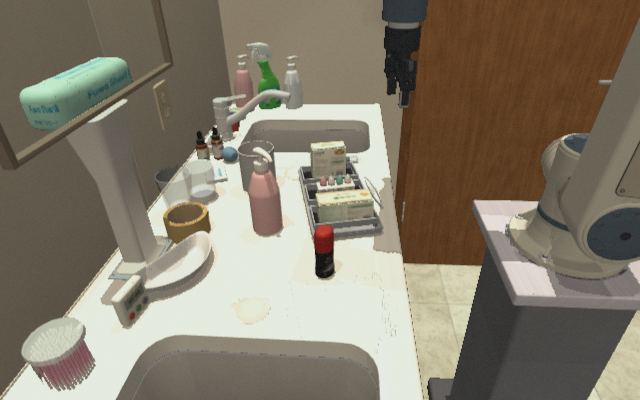

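View pics/t12z.png

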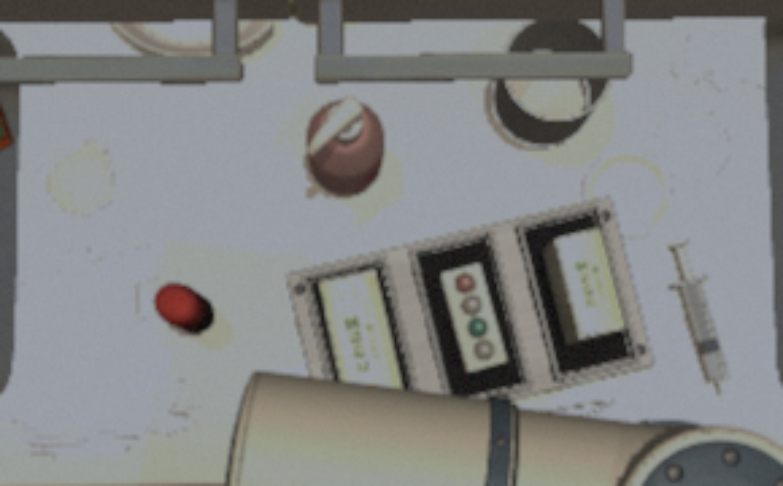

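```bash
python3 -c "
from h import *
s=robot.read_state();print(s['dq'].round(3),s['ft_force'].round(1));robot.job_done()"
```

```text
[-0.005  0.02  -0.002  0.     0.    -0.001] [-0.5  0.1 -1. ]
the job is handed in; nothing more can be done
```

I swapped the cartons and handed the job in at about 23 s. I set the tall carton down on the free worktop, moved the long one from bay0 to bay2, then put the tall one in bay0.

**Long carton:** it is down in bay2 with its top at z ≈ 0.077 m. The wrist camera put its centre about 2 mm from the bay centre. In the final top view the arm hides part of it, so that view's centre (about 7 mm off) is not reliable.

**Tall carton:** it is down in bay0 with its top at z ≈ 0.112 m. Its centre is within about 4 mm of the bay centre. The wrist and top cameras disagree by 2–4 mm.

**Bystanders:** the tip rack nubs are within about 2 mm of where they started. The other bystanders look unmoved in the last images. I checked them by eye only, and the arm partly hid the forceps in the top view.

**Arm:** the gripper is open and clear of everything, about 22 cm above the worktop.

**One unplanned contact:** above bay0 at about 0.25 m the arm seemed to press lightly on something, probably a cabinet door handle. It stopped 3–6 mm short of the target, with about 6 N·m on joint 1 and little wrist force. I backed off straight away and kept below that height over bay0 from then on.

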